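# Sweep copper offcuts into the scrap pan

### The arm

A 7-joint arm with a two-finger parallel gripper is mounted at the origin on a cart in front of the work surface, level with it; the furniture and walls round the work are solid. World frame = base frame: x ahead of the robot, y to its left, z up, the work surface at z = 0. Lengths are in m, angles in degrees, forces in N, time in s.
With the tool pointing down it reaches from about 0.425 to 0.875 m from the base axis. Payload 4.7 kg.
Tool frame: the origin (TCP) lies between the finger pads; the fingertips stand 17 mm ahead of it and the grasp point (between the pads) lies 2 mm behind it; z points along the fingers, y is the line along which they close (so a half turn about z gives the same grasp; the last joint's range is limited). The gripper opens to 87 mm and grips with 3 to 60 N. Pads are 19 mm wide; open, the fingers measure 117 mm over their backs; the gripper's body (75 mm by 190 mm) begins 51 mm behind the grasp point.
Start: joints at [68.245, 18.392, -4.016, 83.108, 1.295, 78.541, -3.26], TCP at [0.249, -0.6, 0.24] pointing down, gripper open.
Joint ranges: [-163.93, 163.93], [-17.29, 119.83], [-79.2, 71.16], [3.27, 140.29], [-89.18, 269.18], [5.43, 117.66], [-154.24, 154.24]. Speed limits (degrees/s): [147.25, 147.25, 180, 180, 180, 180, 180].

### API

Orientations are given as [roll, pitch, yaw] about the fixed x, y, z axes, in that order (R = Rz(yaw) Ry(pitch) Rx(roll)).
In Python, from cell import env, cams gives the robot as it stands.
- The arm moves only by the shell command python3 -m pendant 'ROWS' [FORCE]. ROWS is JSON, a list of rows, each an object of numbers: "tx", "ty", "tz": the shift along the tool's x, y, z each as a share of 0.05 m, from -1 to 1; "spin": the turn about the tool's z as a share of 4 degrees, from -1 to 1; "claw": the closure, from 0 (fully open) to 1 (shut). A call has 1 to 10 rows; each row shifts and turns the commanded pose from where the row before left it, along the tool's axes as they then stand; what a row does not reach is not made up. A row lasts 1/8 s, in which the tool goes at most 62.5 mm and 10.7 degrees, less where a joint would pass 70% of its speed; a pose out of reach is approached as far as the arm can. A call with a number of a shift or a turn outside -1 to 1 is refused whole. A call with a gripper value outside its range is refused whole. The fingers move at their own pace and stop on an object; FORCE is the grip in N (left out, the last holds). Time passes only in rows, so rows that do not move let the fingers close. It gives the time, the measured TCP pose, the force, the opening and the grip force at its end, in the units of the state.
- env.get_obs(): the state, without advancing time (a new reading comes with each control period).
- cams.read_camera(name): name is "side" or "top"; returns the picture (480x640x3 uint8, red, green, blue); there is no depth.
- cams.camera_info(name): a dict with "fx", "fy", "cx", "cy" (pixels), "k1" (the pictures are not rectified: a ray, as slopes to the right and down, at radius r is drawn at 1 + k1 r^2 times it, then the intrinsics apply), "rvec" (rotation vector, rad) and "tvec" (3), from world to camera coordinates, as OpenCV has them. Camera axes: x right, y down, z forward; pixel columns grow to the right and rows downward; lengths in m; the calibration is good to about 2 mm. A picture is of the moment at which its call begins. camera_info takes no time and is no camera call.
- env.sign_off(): hands the job in; it is judged then, once.
The state is a dict: "time_s": time; "qpos": joint angles; "joint_velocities": joint speeds; "effort": joint torques, N m; "tool_pos": TCP position; "tool_rot": TCP orientation; "force": force on the tool from outside, world axes, zero at the start; "wrist_torque": the same for the moment, N m; "grip_width": finger opening in m; "grasp_force": force on a finger pad.
Only numpy, scipy, OpenCV 4.12 (cv2) and the standard library are available. Lean on these libraries where they do the work, as an engineer would, in place of code of your own. Each camera call takes 0.05 s, during which the arm holds its last target. There are 200 camera calls.

### The job

Using the fingers as a broom, sweep the three curled copper offcuts along the bench and up the low lip of the three-sided sheet-metal scrap pan, so that all three lie wholly inside it. Only push them: do not lift or carry them. Leave the ring gauge, the small steel block and the eye loupe standing where they are.

Things in the scene. Friction and masses are not known exactly. Their poses are not given: they have to be found in the camera images.
- scrap_pan: Bare sheet-metal pan screwed to the bench (never moves), 130 mm deep (its x), 180 wide (its y), open at -x. Origin: centre, at bench height; z up, +x points from mouth to back wall. Floor 1.5 mm above the bench. Side and back walls 3 mm thick, 31 mm high, 174 mm apart inside. Two tabs with screws, 5 mm high, stick out 21 mm behind it.
- pan_mouth (a point): Middle of the pan's open edge: pan x = -65 mm, y = 0, at floor height. From here a lip as wide as the pan slopes down to the bench over 18 mm.
- offcut_a: A loose curled copper strip offcut, a flat coil lying on the bench, about 23 x 25 mm and 9 mm high, some 14 g, one of three alike. Origin: centre of its underside; z up. It slides and also turns easily when pushed off-centre.
- offcut_b: A loose curled copper strip offcut, a flat coil lying on the bench, about 23 x 25 mm and 9 mm high, some 14 g, one of three alike. Origin: centre of its underside; z up. It slides and also turns easily when pushed off-centre.
- offcut_c: A loose curled copper strip offcut, a flat coil lying on the bench, about 23 x 25 mm and 9 mm high, some 14 g, one of three alike. Origin: centre of its underside; z up. It slides and also turns easily when pushed off-centre.
- ring_gauge: Loose plain steel ring gauge, 58 mm across, 18 mm high, lying flat; a bystander. Origin: centre of its underside.
- steel_block: Loose ground steel block, 25 x 26 x 22 mm high; a bystander. Origin: centre of its underside.
- loupe: Loose black eye loupe, 41 mm across, 31 mm high; a bystander. Origin: centre of its underside.

How it is judged:
By the outcome, as a careful person would: the job done as asked, in the order asked, and still so for the second after the job is handed in, with the robot touching nothing.
It also fails if it takes over 72 s, if anything falls off the work surface, if the arm or the gripper's body presses on something with over 40 N, if the wrist force passes 120 N, or if a joint passes its speed limit or range.

## Working session

There is one attempt and no reset: what is moved stays moved. The work goes in short steps, Python scripts to look and compute and a shell command to move; the robot and the scene stay as the last step left them, time stands still between calls to the robot, and variables do not carry over. Pictures are saved under pics/ and viewed, at most 10 in all, crops included, and the job is handed in when it is done.

```bash
mkdir -p pics; ls; python3 - <<'E'
from cell import env,cams
import cv2
for n in("top","side"):
    cv2.imwrite(f"pics/{n}0.png",cams.read_camera(n)[:,:,::-1]);print(n,cams.camera_info(n))
o=env.get_obs();print(o["time_s"],o["tool_pos"],o["tool_rot"])
E
```

```text
pics
top {'fx': 580.3232675320547, 'fy': 580.3232675320547, 'cx': 324.671946702732, 'cy': 235.94342616591464, 'k1': -0.08584853843754998, 'rvec': array([ 2.1646029 , -2.19559541,  0.0934653 ]), 'tvec': array([0.0571265 , 0.52420798, 1.13669375])}
side {'fx': 493.4828001550271, 'fy': 493.4828001550271, 'cx': 325.3524215543547, 'cy': 244.13636080569194, 'k1': 0.007205277926183354, 'rvec': array([ 2.18482705, -0.0175521 ,  0.03734479]), 'tvec': array([-0.54267301,  0.06534097,  0.8015853 ])}
0.1 [ 0.24918929 -0.59984558  0.23858745] [-1.79903487e+02  4.37579225e-03  2.25627322e+01]
```

View pics/top0.png

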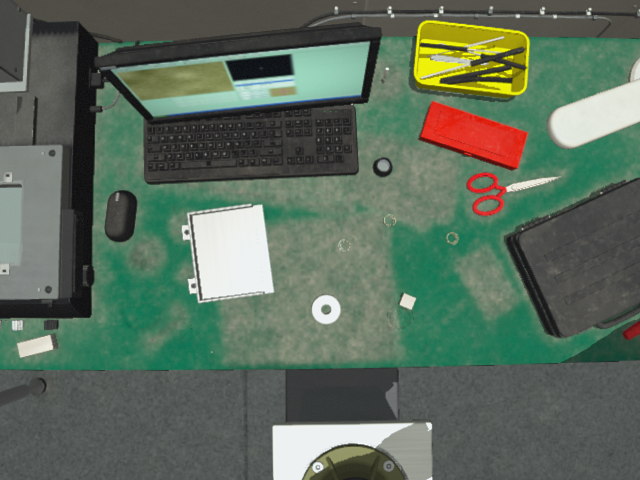

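View pics/side0.png

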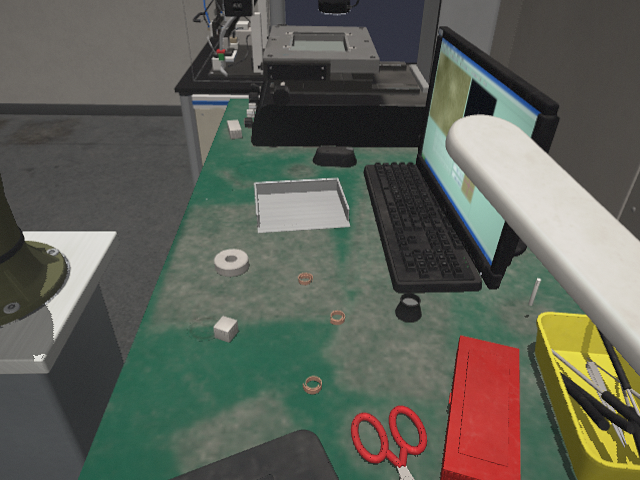

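Top view: offcuts lie at about (344,245), (390,220) and (452,238). The pan spans about (190-272, 205-300) with its mouth to the right. The ring is at (326,309), the block at (407,301) and the loupe at (382,167). The side view shows the same layout.

```bash
cat > h.py <<'E'
import numpy as np,cv2
from cell import env,cams
def ray(n,uv,z):
    c=cams.camera_info(n);R=cv2.Rodrigues(c["rvec"])[0];C=-R.T@c["tvec"]
    K=np.array([[c["fx"],0,c["cx"]],[0,c["fy"],c["cy"]],[0,0,1]])
    p=cv2.undistortPoints(np.array([[uv]],float),K,np.array([c["k1"],0,0,0]))[0,0]
    d=R.T@np.array([p[0],p[1],1]);return C+d*(z-C[2])/d[2]
def copper(img,box):
    hsv=cv2.cvtColor(img,cv2.COLOR_RGB2HSV).astype(int)
    x0,y0,x1,y1=box
    f=img.astype(int);m=((f[:,:,0]-f[:,:,2]>25)&(f[:,:,0]-f[:,:,1]>8)).astype(np.uint8)
    k=np.zeros_like(m);k[y0:y1,x0:x1]=m[y0:y1,x0:x1]
    k=cv2.morphologyEx(k,cv2.MORPH_CLOSE,np.ones((7,7)))
    out=[]
    for c in cv2.findContours(k,cv2.RETR_EXTERNAL,cv2.CHAIN_APPROX_NONE)[0]:
        x,y,w,h=cv2.boundingRect(c)
        if w*h>50: out.append((x+w/2-.5,y+h/2-.5,w,h))
    return out
E
python3 - <<'E'
from h import *
import cv2
t=cv2.cvtColor(cv2.imread("pics/top0.png"),cv2.COLOR_BGR2RGB);s=cv2.cvtColor(cv2.imread("pics/side0.png"),cv2.COLOR_BGR2RGB)
for n,im,b in(("top",t,(275,180,480,290)),("side",s,(270,250,370,400))):
    for o in copper(im,b): print(n,o,ray(n,o[:2],.0045).round(3))
for k,p,z in(("pan mouth near",(272,293),0.001),("mouth far",(263,206),.02),("back near",(198,302),.031),("back far",(190,212),.031),("ring",(326,309),.018),("block",(407,301),.022),("loupe",(382,167),.031)):print(k,ray("top",p,z).round(3))
for k,p,z in(("mouth L",(260,231),0.0),("mouth R",(349,227),0),("back L top",(255,182),.031),("back R",(341,179),.031),("ring",(231,258),.018),("block",(226,323),.022),("loupe",(408,297),.031)):print("side",k,ray("side",p,z).round(3))
c=cv2.resize(t[150:340,170:480],None,fx=2.5,fy=2.5,interpolation=2);cv2.imwrite("pics/c1.png",c[:,:,::-1])
E
```

```text
top (472.5, 197.0, 14, 35) [ 0.602 -0.255  0.004]
side (312.0, 384.5, 19, 18) [ 0.52  -0.21   0.004]
side (337.0, 317.0, 15, 15) [ 0.558 -0.084  0.004]
side (305.0, 278.0, 15, 13) [0.509 0.01  0.004]
pan mouth near [0.413 0.158 0.001]
mouth far [0.587 0.173 0.02 ]
back near [0.397 0.301 0.031]
back far [0.576 0.318 0.031]
ring [0.38  0.049 0.018]
block [ 0.393 -0.112  0.022]
loupe [ 0.661 -0.067  0.031]
side mouth L [0.422 0.158 0.   ]
side mouth R [0.594 0.173 0.   ]
side back L top [0.402 0.297 0.031]
side back R [0.584 0.313 0.031]
side ring [0.383 0.048 0.018]
side block [ 0.397 -0.114  0.022]
side loupe [ 0.666 -0.068  0.031]
```

View pics/c1.png

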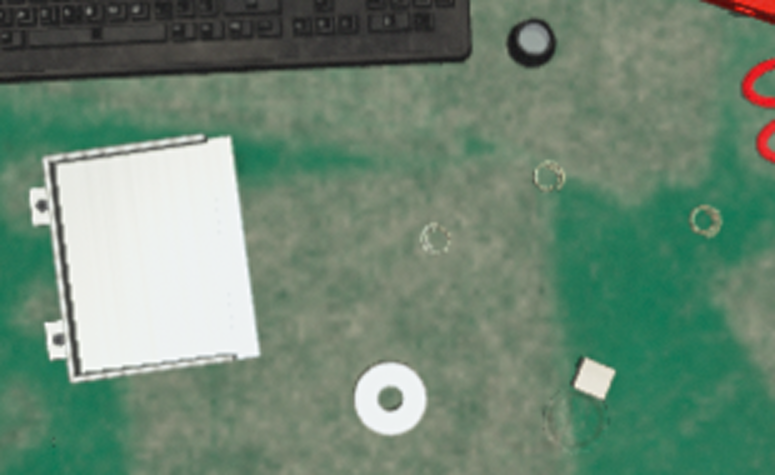

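The crop gives sharper pixels: offcuts at (344.4,245.6), (389.6,220.4) and (452.4,238.4) in the full image, lip edge from (262.8,204.8) to (273.6,291.6). I'll check these against the side view and work out the first move.

```bash
cat >> h.py <<'E'
def go(x,y,z,yaw=None):
    "shares left to go in tool axes (before spin), and spin shares"
    from scipy.spatial.transform import Rotation as R
    o=env.get_obs();r=R.from_euler("xyz",o["tool_rot"],degrees=True)
    d=r.inv().apply(np.array([x,y,z])-o["tool_pos"])/.05
    print("t",round(o["time_s"],2),"pos",np.round(o["tool_pos"],4),"rot",np.round(o["tool_rot"],1),"F",np.round(o["force"],1),"w",round(o["grip_width"],4))
    print("shares",d.round(2),"spin",None if yaw is None else round(-(yaw-o["tool_rot"][2])/4,2))
E
python3 - <<'E'
from h import *
for p in((344.4,245.6),(389.6,220.4),(452.4,238.4)):print(ray("top",p,.0045).round(3))
for p in((262.8,204.8),(273.6,291.6)):print(ray("top",p,0).round(3))
# start 40 mm behind A (.509,.010), heading 104
go(.519,-.030,.10,104)
E
```

```text
[0.506 0.01  0.004]
[ 0.556 -0.083  0.004]
[ 0.518 -0.21   0.004]
[0.592 0.175 0.   ]
[0.415 0.154 0.   ]
t 0.1 pos [ 0.2492 -0.5998  0.2386] rot [-179.9    0.    22.6] F [-0.4  0.2 -0.5] w 0.087
shares [ 9.36 -8.45  2.79] spin -20.36
```

```bash
python3 -m pendant '[{"tx":0.67,"ty":-0.6,"claw":0.83},{"tx":0.67,"ty":-0.6,"claw":0.83},{"tx":0.67,"ty":-0.6,"claw":0.83},{"tx":0.67,"ty":-0.6,"claw":0.83},{"tx":0.67,"ty":-0.6,"claw":0.83},{"tx":0.67,"ty":-0.6,"claw":0.83},{"tx":0.67,"ty":-0.6,"claw":0.83}]' 20
python3 -m pendant '[{"tx":0.67,"ty":-0.6,"claw":0.83},{"tx":0.67,"ty":-0.6,"claw":0.83},{"tx":0.67,"ty":-0.6,"claw":0.83},{"tx":0.67,"ty":-0.6,"claw":0.83},{"tx":0.67,"ty":-0.6,"claw":0.83},{"tx":0.67,"ty":-0.6,"claw":0.83},{"tx":0.67,"ty":-0.6,"claw":0.83}]'
python3 -m pendant '[{"spin":-1,"tz":0.2,"claw":0.83},{"spin":-1,"tz":0.2,"claw":0.83},{"spin":-1,"tz":0.2,"claw":0.83},{"spin":-1,"tz":0.2,"claw":0.83},{"spin":-1,"tz":0.2,"claw":0.83},{"spin":-1,"tz":0.2,"claw":0.83},{"spin":-1,"tz":0.2,"claw":0.83},{"spin":-1,"tz":0.2,"claw":0.83},{"spin":-1,"tz":0.2,"claw":0.83},{"spin":-1,"tz":0.2,"claw":0.83}]'
python3 -m pendant '[{"spin":-1,"claw":0.83},{"spin":-1,"claw":0.83},{"spin":-1,"claw":0.83},{"spin":-1,"claw":0.83},{"spin":-1,"claw":0.83},{"spin":-1,"claw":0.83},{"spin":-1,"claw":0.83},{"spin":-1,"claw":0.83},{"spin":-1,"claw":0.83},{"spin":-1,"claw":0.83}]'
python3 -c "
from h import *
go(.518,-.030,.021,104)"
```

```text
t 0.1 pos [ 0.2492 -0.5998  0.2386] rot [-179.9    0.    22.6] F [-0.4  0.2 -0.5] w 0.087
shares [ 9.34 -8.45  4.37] spin -20.36invalid input at $[0]: expected keys tx, ty, tz, spin, claw
invalid input at $[0]: expected keys tx, ty, tz, spin, claw
invalid input at $[0]: expected keys tx, ty, tz, spin, claw
invalid input at $[0]: expected keys tx, ty, tz, spin, claw
```

All five keys are required in every row.

```bash
python3 -m pendant '[{"tx":0.67,"ty":-0.6,"tz":0,"spin":0,"claw":0.83},{"tx":0.67,"ty":-0.6,"tz":0,"spin":0,"claw":0.83},{"tx":0.67,"ty":-0.6,"tz":0,"spin":0,"claw":0.83},{"tx":0.67,"ty":-0.6,"tz":0,"spin":0,"claw":0.83},{"tx":0.67,"ty":-0.6,"tz":0,"spin":0,"claw":0.83},{"tx":0.67,"ty":-0.6,"tz":0,"spin":0,"claw":0.83},{"tx":0.67,"ty":-0.6,"tz":0,"spin":0,"claw":0.83}]' 20
python3 -m pendant '[{"tx":0.67,"ty":-0.6,"tz":0,"spin":0,"claw":0.83},{"tx":0.67,"ty":-0.6,"tz":0,"spin":0,"claw":0.83},{"tx":0.67,"ty":-0.6,"tz":0,"spin":0,"claw":0.83},{"tx":0.67,"ty":-0.6,"tz":0,"spin":0,"claw":0.83},{"tx":0.67,"ty":-0.6,"tz":0,"spin":0,"claw":0.83},{"tx":0.67,"ty":-0.6,"tz":0,"spin":0,"claw":0.83},{"tx":0.67,"ty":-0.6,"tz":0,"spin":0,"claw":0.83}]'
python3 -m pendant '[{"tx":0,"ty":0,"tz":0.2,"spin":-1,"claw":0.83},{"tx":0,"ty":0,"tz":0.2,"spin":-1,"claw":0.83},{"tx":0,"ty":0,"tz":0.2,"spin":-1,"claw":0.83},{"tx":0,"ty":0,"tz":0.2,"spin":-1,"claw":0.83},{"tx":0,"ty":0,"tz":0.2,"spin":-1,"claw":0.83},{"tx":0,"ty":0,"tz":0.2,"spin":-1,"claw":0.83},{"tx":0,"ty":0,"tz":0.2,"spin":-1,"claw":0.83},{"tx":0,"ty":0,"tz":0.2,"spin":-1,"claw":0.83},{"tx":0,"ty":0,"tz":0.2,"spin":-1,"claw":0.83},{"tx":0,"ty":0,"tz":0.2,"spin":-1,"claw":0.83}]'
python3 -m pendant '[{"tx":0,"ty":0,"tz":0,"spin":-1,"claw":0.83},{"tx":0,"ty":0,"tz":0,"spin":-1,"claw":0.83},{"tx":0,"ty":0,"tz":0,"spin":-1,"claw":0.83},{"tx":0,"ty":0,"tz":0,"spin":-1,"claw":0.83},{"tx":0,"ty":0,"tz":0,"spin":-1,"claw":0.83},{"tx":0,"ty":0,"tz":0,"spin":-1,"claw":0.83},{"tx":0,"ty":0,"tz":0,"spin":-1,"claw":0.83},{"tx":0,"ty":0,"tz":0,"spin":-1,"claw":0.83},{"tx":0,"ty":0,"tz":0,"spin":-1,"claw":0.83},{"tx":0,"ty":0,"tz":0,"spin":-1,"claw":0.83}]'
python3 -c "
from h import *
go(.518,-.030,.021,104)"
```

```text
time_s: 0.98
tool_pos: [0.3856, -0.3148, 0.2392]
tool_rot: [-180.0, 0.0, 22.6]
force: [0.3, -0.2, 0.8]
grip_width: 0.025
grasp_force: 0.0
time_s: 1.85
tool_pos: [0.5215, -0.0312, 0.2393]
tool_rot: [180.0, 0.0, 22.6]
force: [-0.2, -0.1, -0.0]
grip_width: 0.015
grasp_force: 0.0
time_s: 3.1
tool_pos: [0.5209, -0.0325, 0.1388]
tool_rot: [-180.0, 0.0, 62.7]
force: [-0.2, -0.1, -0.4]
grip_width: 0.0151
grasp_force: 0.0
time_s: 4.35
tool_pos: [0.5209, -0.0325, 0.1392]
tool_rot: [-180.0, -0.0, 102.7]
force: [0.6, 0.4, -0.1]
grip_width: 0.0149
grasp_force: 0.0
t 4.35 pos [ 0.5209 -0.0325  0.1392] rot [-180.    -0.   102.7] F [ 0.6  0.4 -0.1] w 0.0149
shares [ 0.06 -0.04  2.36] spin -0.33
```

```bash
python3 -m pendant '[{"tx":0,"ty":-0.04,"tz":0.6,"spin":-0.3,"claw":0.83},{"tx":0,"ty":0,"tz":0.6,"spin":0,"claw":0.83},{"tx":0,"ty":0,"tz":0.6,"spin":0,"claw":0.83},{"tx":0,"ty":0,"tz":0.36,"spin":0,"claw":0.83},{"tx":0,"ty":0,"tz":0.2,"spin":0,"claw":0.83},{"tx":0,"ty":0,"tz":0,"spin":0,"claw":0.83}]'
python3 -c "
from h import *
go(.455,.235,.021,104)
im=cams.read_camera('side')[200:380,180:440];cv2.imwrite('pics/s1.png',cv2.resize(im,None,fx=3,fy=3)[:,:,::-1])"
```

```text
time_s: 5.1
tool_pos: [0.5193, -0.0328, 0.0214]
tool_rot: [-180.0, -0.0, 103.8]
force: [-0.4, 0.3, -0.1]
grip_width: 0.015
grasp_force: 0.0
t 5.1 pos [ 0.5193 -0.0328  0.0214] rot [-180.    -0.   103.8] F [-0.4  0.3 -0.1] w 0.015
shares [5.51 0.03 0.01] spin -0.06
```

View pics/s1.png

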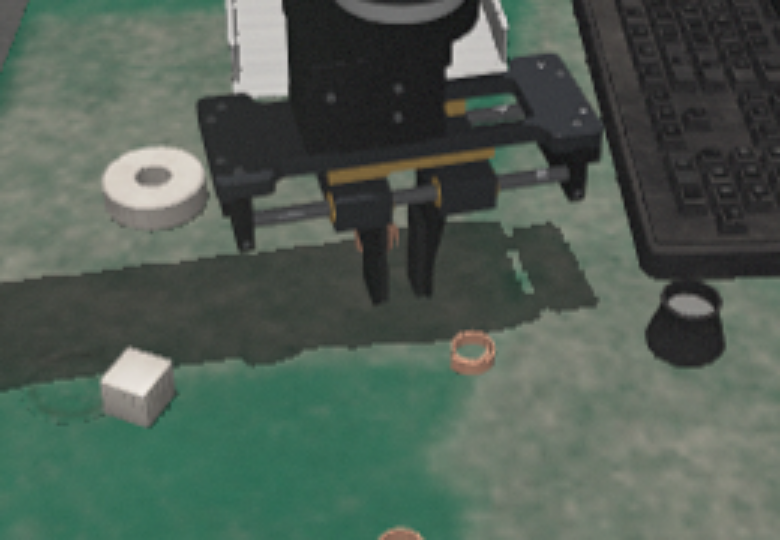

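The fingers stand straight behind offcut A (crop (375,237)), with both tips near the bench. Block, ring and loupe are clear, so I'll sweep A.

```bash
python3 -m pendant '[{"tx":0.25,"ty":0,"tz":0,"spin":0,"claw":0.83},{"tx":0.25,"ty":0,"tz":0,"spin":0,"claw":0.83},{"tx":0.25,"ty":0,"tz":0,"spin":0,"claw":0.83},{"tx":0.25,"ty":0,"tz":0,"spin":0,"claw":0.83},{"tx":0.25,"ty":0,"tz":0,"spin":0,"claw":0.83},{"tx":0.25,"ty":0,"tz":0,"spin":0,"claw":0.83},{"tx":0.25,"ty":0,"tz":0,"spin":0,"claw":0.83},{"tx":0.25,"ty":0,"tz":0,"spin":0,"claw":0.83},{"tx":0.25,"ty":0,"tz":0,"spin":0,"claw":0.83},{"tx":0.25,"ty":0,"tz":0,"spin":0,"claw":0.83}]'
python3 -m pendant '[{"tx":0.25,"ty":0,"tz":0,"spin":0,"claw":0.83},{"tx":0.25,"ty":0,"tz":0,"spin":0,"claw":0.83},{"tx":0.25,"ty":0,"tz":0,"spin":0,"claw":0.83},{"tx":0.25,"ty":0,"tz":0,"spin":0,"claw":0.83},{"tx":0.25,"ty":0,"tz":0,"spin":0,"claw":0.83},{"tx":0.25,"ty":0,"tz":0,"spin":0,"claw":0.83},{"tx":0.25,"ty":0,"tz":0,"spin":0,"claw":0.83},{"tx":0.25,"ty":0,"tz":0,"spin":0,"claw":0.83},{"tx":0.25,"ty":0,"tz":0,"spin":0,"claw":0.83},{"tx":0.25,"ty":0,"tz":0,"spin":0,"claw":0.83}]'
python3 -m pendant '[{"tx":0.2,"ty":0,"tz":0,"spin":0,"claw":0.83},{"tx":0.2,"ty":0,"tz":0,"spin":0,"claw":0.83},{"tx":0.1,"ty":0,"tz":0,"spin":0,"claw":0.83},{"tx":-0.2,"ty":0,"tz":0,"spin":0,"claw":0.83},{"tx":0,"ty":0,"tz":-0.6,"spin":0,"claw":0.83},{"tx":0,"ty":0,"tz":-0.7,"spin":0,"claw":0.83},{"tx":0,"ty":0,"tz":-0.3,"spin":0,"claw":0.83}]'
python3 -c "
from h import *
go(.560,-.126,.10,94)"
```

```text
time_s: 6.4
tool_pos: [0.4894, 0.0893, 0.0215]
tool_rot: [-180.0, 0.0, 103.8]
force: [0.8, 0.3, -0.1]
grip_width: 0.0149
grasp_force: 0.1
time_s: 7.65
tool_pos: [0.4597, 0.2107, 0.0215]
tool_rot: [-180.0, 0.0, 103.8]
force: [0.5, -0.1, -0.3]
grip_width: 0.015
grasp_force: 0.0
time_s: 8.52
tool_pos: [0.4576, 0.2238, 0.1032]
tool_rot: [179.8, 0.0, 103.7]
force: [-0.0, -0.1, -1.5]
grip_width: 0.015
grasp_force: 0.0
t 8.53 pos [0.4576 0.2238 0.1032] rot [179.8   0.  103.7] F [-0.  -0.1 -1.5] w 0.015
shares [-7.28  0.34  0.07] spin 2.42
```

```bash
python3 -m pendant '[{"tx":-0.73,"ty":0.03,"tz":0,"spin":0,"claw":0.83},{"tx":-0.73,"ty":0.03,"tz":0,"spin":0,"claw":0.83},{"tx":-0.73,"ty":0.03,"tz":0,"spin":0,"claw":0.83},{"tx":-0.73,"ty":0.03,"tz":0,"spin":0,"claw":0.83},{"tx":-0.73,"ty":0.03,"tz":0,"spin":0,"claw":0.83},{"tx":-0.73,"ty":0.03,"tz":0,"spin":0,"claw":0.83},{"tx":-0.73,"ty":0.03,"tz":0,"spin":0,"claw":0.83},{"tx":-0.73,"ty":0.03,"tz":0,"spin":0,"claw":0.83},{"tx":-0.73,"ty":0.03,"tz":0,"spin":0,"claw":0.83},{"tx":-0.73,"ty":0.06,"tz":0,"spin":0,"claw":0.83}]'
python3 -m pendant '[{"tx":0,"ty":0,"tz":0,"spin":0.8,"claw":0.83},{"tx":0,"ty":0,"tz":0,"spin":0.8,"claw":0.83},{"tx":0,"ty":0,"tz":0,"spin":0.8,"claw":0.83},{"tx":0,"ty":0,"tz":0,"spin":0,"claw":0.83}]'
python3 -c "
from h import *
go(.560,-.126,.0215,94)
cv2.imwrite('pics/s2.png',cams.read_camera('side')[140:420,160:460][:,:,::-1].repeat(2,0).repeat(2,1))"
```

```text
time_s: 9.78
tool_pos: [0.5586, -0.1282, 0.1007]
tool_rot: [-179.9, -0.0, 103.7]
force: [0.7, -0.4, 0.2]
grip_width: 0.0148
grasp_force: 0.0
time_s: 10.28
tool_pos: [0.5584, -0.1268, 0.1007]
tool_rot: [-179.9, 0.0, 94.1]
force: [0.1, -0.4, -0.2]
grip_width: 0.0145
grasp_force: 0.0
t 10.28 pos [ 0.5584 -0.1268  0.1007] rot [-179.9    0.    94.1] F [ 0.1 -0.4 -0.2] w 0.0145
shares [0.01 0.03 1.58] spin 0.04
```

View pics/s2.png

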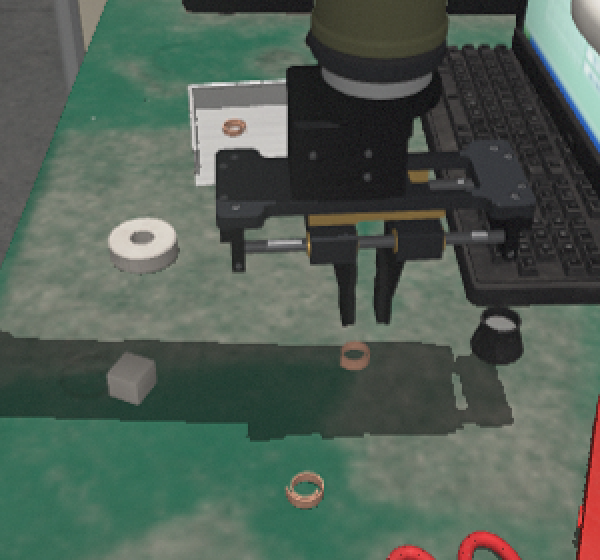

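A lies in the pan (crop (233,128)), and B (355,355) is directly in front of the fingers. I'll descend and sweep B.

```bash
python3 -m pendant '[{"tx":0,"ty":0.02,"tz":0.6,"spin":0,"claw":0.83},{"tx":0,"ty":0,"tz":0.6,"spin":0,"claw":0.83},{"tx":0,"ty":0,"tz":0.38,"spin":0,"claw":0.83},{"tx":0.1,"ty":0,"tz":0,"spin":0,"claw":0.83},{"tx":0.25,"ty":0,"tz":0,"spin":0,"claw":0.83},{"tx":0.25,"ty":0,"tz":0,"spin":0,"claw":0.83},{"tx":0.25,"ty":0,"tz":0,"spin":0,"claw":0.83},{"tx":0.25,"ty":0,"tz":0,"spin":0,"claw":0.83},{"tx":0.25,"ty":0,"tz":0,"spin":0,"claw":0.83},{"tx":0.25,"ty":0,"tz":0,"spin":0,"claw":0.83}]'
python3 -m pendant '[{"tx":0.25,"ty":0,"tz":0,"spin":0,"claw":0.83},{"tx":0.25,"ty":0,"tz":0,"spin":0,"claw":0.83},{"tx":0.25,"ty":0,"tz":0,"spin":0,"claw":0.83},{"tx":0.25,"ty":0,"tz":0,"spin":0,"claw":0.83},{"tx":0.25,"ty":0,"tz":0,"spin":0,"claw":0.83},{"tx":0.25,"ty":0,"tz":0,"spin":0,"claw":0.83},{"tx":0.25,"ty":0,"tz":0,"spin":0,"claw":0.83},{"tx":0.25,"ty":0,"tz":0,"spin":0,"claw":0.83},{"tx":0.25,"ty":0,"tz":0,"spin":0,"claw":0.83},{"tx":0.25,"ty":0,"tz":0,"spin":0,"claw":0.83}]'
python3 -m pendant '[{"tx":0.25,"ty":0,"tz":0,"spin":0,"claw":0.83},{"tx":0.25,"ty":0,"tz":0,"spin":0,"claw":0.83},{"tx":0.25,"ty":0,"tz":0,"spin":0,"claw":0.83},{"tx":0.25,"ty":0,"tz":0,"spin":0,"claw":0.83},{"tx":0.25,"ty":0,"tz":0,"spin":0,"claw":0.83},{"tx":0.25,"ty":0,"tz":0,"spin":0,"claw":0.83},{"tx":0.25,"ty":0,"tz":0,"spin":0,"claw":0.83},{"tx":0.25,"ty":0,"tz":0,"spin":0,"claw":0.83},{"tx":0.25,"ty":0,"tz":0,"spin":0,"claw":0.83},{"tx":0.25,"ty":0,"tz":0,"spin":0,"claw":0.83}]'
python3 -c "
from h import *
go(.532,.235,.0215,94)"
```

```text
time_s: 11.58
tool_pos: [0.5543, -0.0454, 0.0226]
tool_rot: [180.0, 0.0, 94.2]
force: [-0.1, 0.3, 0.2]
grip_width: 0.0148
grasp_force: 0.1
time_s: 12.82
tool_pos: [0.5453, 0.0792, 0.0225]
tool_rot: [180.0, 0.0, 94.2]
force: [0.4, 0.0, 0.0]
grip_width: 0.0151
grasp_force: 0.1
time_s: 14.08
tool_pos: [0.5361, 0.2039, 0.0225]
tool_rot: [-180.0, 0.0, 94.2]
force: [0.3, -0.4, -1.0]
grip_width: 0.0147
grasp_force: 0.1
t 14.07 pos [0.5361 0.2039 0.0225] rot [-180.     0.    94.2] F [ 0.3 -0.4 -1. ] w 0.0147
shares [ 0.63 -0.04  0.02] spin 0.04
```

```bash
python3 -m pendant '[{"tx":0.25,"ty":0,"tz":0,"spin":0,"claw":0.83},{"tx":0.25,"ty":0,"tz":0,"spin":0,"claw":0.83},{"tx":0.12,"ty":0,"tz":0,"spin":0,"claw":0.83},{"tx":-0.2,"ty":0,"tz":0,"spin":0,"claw":0.83},{"tx":0,"ty":0,"tz":-0.6,"spin":0,"claw":0.83},{"tx":0,"ty":0,"tz":-0.7,"spin":0,"claw":0.83},{"tx":0,"ty":0,"tz":-0.3,"spin":0,"claw":0.83},{"tx":-0.73,"ty":-0.07,"tz":0,"spin":0,"claw":0.83},{"tx":-0.73,"ty":-0.07,"tz":0,"spin":0,"claw":0.83},{"tx":-0.73,"ty":-0.07,"tz":0,"spin":0,"claw":0.83}]'
python3 -m pendant '[{"tx":-0.73,"ty":-0.07,"tz":0,"spin":0,"claw":0.83},{"tx":-0.73,"ty":-0.07,"tz":0,"spin":0,"claw":0.83},{"tx":-0.73,"ty":-0.07,"tz":0,"spin":0,"claw":0.83},{"tx":-0.73,"ty":-0.07,"tz":0,"spin":0,"claw":0.83},{"tx":-0.73,"ty":-0.07,"tz":0,"spin":0,"claw":0.83},{"tx":-0.73,"ty":-0.07,"tz":0,"spin":0,"claw":0.83},{"tx":-0.73,"ty":-0.07,"tz":0,"spin":0,"claw":0.83},{"tx":-0.73,"ty":-0.07,"tz":0,"spin":0,"claw":0.83},{"tx":-0.73,"ty":-0.07,"tz":0,"spin":0,"claw":0.83},{"tx":-0.73,"ty":-0.07,"tz":0,"spin":0,"claw":0.83}]'
python3 -c "
from h import *
go(.521,-.252,.0215,93)
cv2.imwrite('pics/s3.png',cams.read_camera('side')[140:420,160:460][:,:,::-1].repeat(2,0).repeat(2,1))"
```

```text
time_s: 15.32
tool_pos: [0.5316, 0.1118, 0.1018]
tool_rot: [-179.9, 0.0, 94.1]
force: [0.7, -0.1, -0.2]
grip_width: 0.0148
grasp_force: 0.0
time_s: 16.58
tool_pos: [0.5226, -0.2544, 0.1018]
tool_rot: [-179.9, -0.0, 94.1]
force: [1.3, -0.2, -0.1]
grip_width: 0.0145
grasp_force: 0.0
t 16.57 pos [ 0.5226 -0.2544  0.1018] rot [-179.9   -0.    94.1] F [ 1.3 -0.2 -0.1] w 0.0145
shares [ 0.05 -0.03  1.61] spin 0.28
```

View pics/s3.png

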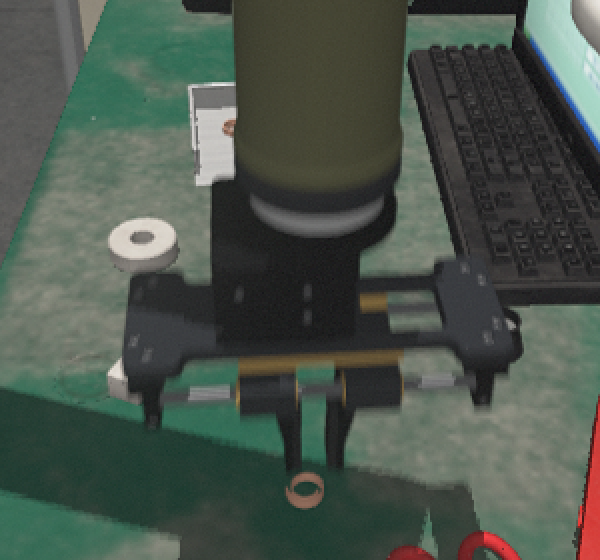

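C is still in place (crop (305,490)) in front of the fingers. I'll sweep it down the middle lane.

```bash
python3 -m pendant '[{"tx":0,"ty":-0.05,"tz":0.6,"spin":0.28,"claw":0.83},{"tx":0,"ty":0,"tz":0.6,"spin":0,"claw":0.83},{"tx":0,"ty":0,"tz":0.4,"spin":0,"claw":0.83},{"tx":0.1,"ty":0,"tz":0,"spin":0,"claw":0.83},{"tx":0.25,"ty":0,"tz":0,"spin":0,"claw":0.83},{"tx":0.25,"ty":0,"tz":0,"spin":0,"claw":0.83},{"tx":0.25,"ty":0,"tz":0,"spin":0,"claw":0.83},{"tx":0.25,"ty":0,"tz":0,"spin":0,"claw":0.83},{"tx":0.25,"ty":0,"tz":0,"spin":0,"claw":0.83},{"tx":0.25,"ty":0,"tz":0,"spin":0,"claw":0.83}]'
python3 -m pendant '[{"tx":0.25,"ty":0,"tz":0,"spin":0,"claw":0.83},{"tx":0.25,"ty":0,"tz":0,"spin":0,"claw":0.83},{"tx":0.25,"ty":0,"tz":0,"spin":0,"claw":0.83},{"tx":0.25,"ty":0,"tz":0,"spin":0,"claw":0.83},{"tx":0.25,"ty":0,"tz":0,"spin":0,"claw":0.83},{"tx":0.25,"ty":0,"tz":0,"spin":0,"claw":0.83},{"tx":0.25,"ty":0,"tz":0,"spin":0,"claw":0.83},{"tx":0.25,"ty":0,"tz":0,"spin":0,"claw":0.83},{"tx":0.25,"ty":0,"tz":0,"spin":0,"claw":0.83},{"tx":0.25,"ty":0,"tz":0,"spin":0,"claw":0.83}]'
python3 -m pendant '[{"tx":0.25,"ty":0,"tz":0,"spin":0,"claw":0.83},{"tx":0.25,"ty":0,"tz":0,"spin":0,"claw":0.83},{"tx":0.25,"ty":0,"tz":0,"spin":0,"claw":0.83},{"tx":0.25,"ty":0,"tz":0,"spin":0,"claw":0.83},{"tx":0.25,"ty":0,"tz":0,"spin":0,"claw":0.83},{"tx":0.25,"ty":0,"tz":0,"spin":0,"claw":0.83},{"tx":0.25,"ty":0,"tz":0,"spin":0,"claw":0.83},{"tx":0.25,"ty":0,"tz":0,"spin":0,"claw":0.83},{"tx":0.25,"ty":0,"tz":0,"spin":0,"claw":0.83},{"tx":0.25,"ty":0,"tz":0,"spin":0,"claw":0.83}]'
python3 -c "
from h import *
go(.493,.217,.0215,94)"
```

```text
time_s: 17.88
tool_pos: [0.517, -0.1719, 0.0226]
tool_rot: [180.0, 0.0, 93.0]
force: [-0.1, 0.4, -0.3]
grip_width: 0.015
grasp_force: 0.1
time_s: 19.12
tool_pos: [0.5104, -0.0472, 0.0225]
tool_rot: [180.0, 0.0, 93.0]
force: [-0.7, 0.4, -0.4]
grip_width: 0.0149
grasp_force: 0.0
time_s: 20.38
tool_pos: [0.5037, 0.0777, 0.0225]
tool_rot: [180.0, 0.0, 93.0]
force: [-1.0, 0.1, 0.4]
grip_width: 0.0146
grasp_force: 0.1
t 20.38 pos [0.5037 0.0777 0.0225] rot [180.   0.  93.] F [-1.   0.1  0.4] w 0.0146
shares [ 2.79 -0.07  0.02] spin -0.24
```

```bash
python3 -m pendant '[{"tx":0.25,"ty":0,"tz":0,"spin":0,"claw":0.83},{"tx":0.25,"ty":0,"tz":0,"spin":0,"claw":0.83},{"tx":0.25,"ty":0,"tz":0,"spin":0,"claw":0.83},{"tx":0.25,"ty":0,"tz":0,"spin":0,"claw":0.83},{"tx":0.25,"ty":0,"tz":0,"spin":0,"claw":0.83},{"tx":0.25,"ty":0,"tz":0,"spin":0,"claw":0.83},{"tx":0.25,"ty":0,"tz":0,"spin":0,"claw":0.83},{"tx":0.25,"ty":0,"tz":0,"spin":0,"claw":0.83},{"tx":0.25,"ty":0,"tz":0,"spin":0,"claw":0.83},{"tx":0.25,"ty":0,"tz":0,"spin":0,"claw":0.83}]'
python3 -m pendant '[{"tx":0.2,"ty":0,"tz":0,"spin":0,"claw":0.83},{"tx":0.1,"ty":0,"tz":0,"spin":0,"claw":0.83},{"tx":-0.2,"ty":0,"tz":0,"spin":0,"claw":0.83},{"tx":0,"ty":0,"tz":-0.6,"spin":0,"claw":0.83},{"tx":0,"ty":0,"tz":-0.8,"spin":0,"claw":0.83},{"tx":0,"ty":0,"tz":-0.9,"spin":0,"claw":0.83},{"tx":-0.8,"ty":0,"tz":-0.4,"spin":0,"claw":0.83},{"tx":-0.9,"ty":0,"tz":0,"spin":0,"claw":0.83},{"tx":-0.9,"ty":0,"tz":0,"spin":0,"claw":0.83},{"tx":-0.9,"ty":0,"tz":0,"spin":0,"claw":0.83}]'
python3 -m pendant '[{"tx":-0.9,"ty":0,"tz":0,"spin":0,"claw":0.83},{"tx":-0.9,"ty":0,"tz":0,"spin":0,"claw":0.83},{"tx":-0.9,"ty":0,"tz":0,"spin":0,"claw":0.83},{"tx":-0.9,"ty":0,"tz":0,"spin":0,"claw":0.83},{"tx":0,"ty":0,"tz":0,"spin":0,"claw":0.83},{"tx":0,"ty":0,"tz":0,"spin":0,"claw":0.83}]'
python3 - <<'E'
from h import *
t=cams.read_camera("top");s=cams.read_camera("side")
cv2.imwrite("pics/t4.png",cv2.resize(t[150:340,170:480],None,fx=2.5,fy=2.5)[:,:,::-1])
cv2.imwrite('pics/s4.png',s[140:420,160:460][:,:,::-1].repeat(2,0).repeat(2,1))
for o in copper(s,(240,175,360,300)): print(o,ray("side",o[:2],.006).round(3))
E
```

```text
time_s: 21.62
tool_pos: [0.4971, 0.2025, 0.0225]
tool_rot: [-180.0, 0.0, 93.0]
force: [-0.1, 0.4, 0.4]
grip_width: 0.0151
grasp_force: 0.1
time_s: 22.88
tool_pos: [0.5058, 0.0289, 0.1577]
tool_rot: [180.0, 0.1, 92.9]
force: [-0.5, -0.4, -0.2]
grip_width: 0.0145
grasp_force: 0.0
time_s: 23.62
tool_pos: [0.5151, -0.1481, 0.1574]
tool_rot: [-180.0, -0.0, 93.0]
force: [-0.3, -0.1, 0.1]
grip_width: 0.0146
grasp_force: 0.0
(312.0, 225.5, 75, 24) [0.522 0.168 0.006]
(337.0, 197.5, 13, 8) [0.575 0.277 0.006]
```

View pics/t4.png

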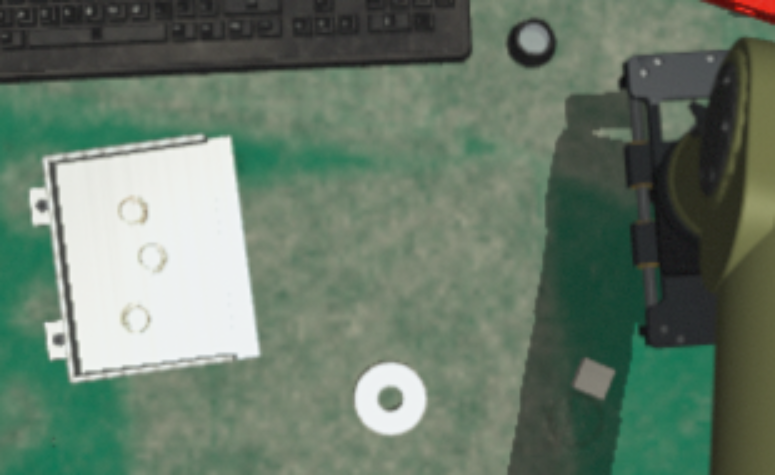

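View pics/s4.png

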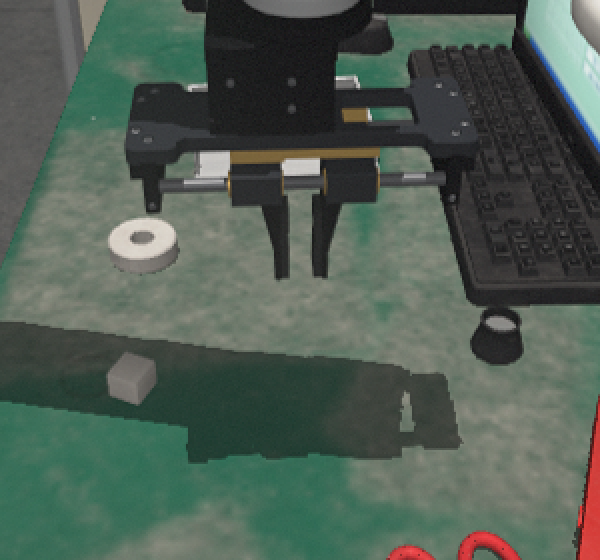

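The top view shows all three offcuts well inside the pan, at crop (133,210), (152,257) and (136,319). Ring, block and loupe sit at the same pixels as before, and the arm is clear at z 0.157. I'll hand it in.

```bash
python3 -c "
from cell import env
print(env.sign_off())"
```

```text
the job is handed in; nothing more can be done
None
```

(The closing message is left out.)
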